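# Close the developing tank and start the timer

## Task

With a fingertip, push the red arm of the black tank's twist cap clockwise (seen from above) until it lies squarely over the white tab on the tank's rim, and only then press the yellow button of the aluminium timer fully down and let it go. Everything is only pushed or pressed where it stands: pick nothing up, do not shove the timer about, and leave the reels, canisters, funnel, bottle and beaker where they are.

Things in the scene. Friction and masses are not known exactly. Their poses are not given: they have to be found in the camera images.
- tank: black round developing tank, 92 mm across and 104 mm high without its cap, stuck to the shelf (it does not move). Origin: centre of its underside; z up, along the cap's axis. Its own x axis points along the white tab, which sticks out level from the rim: 22 mm wide, reaching to 105 mm from the axis, from 93 to 103 mm above the shelf
- tab_end (a point): middle of the outer end of the white tab, at its top face (105 mm from the tank's axis, 103 mm above the shelf)
- cap (a joint): angle of the twist cap about the tank's vertical axis, rad: 0 when the red arm lies exactly over the white tab, positive when the arm stands anticlockwise of the tab seen from above. It starts at 0.8 to 1.7, can turn from -0.7 to 2.1, and stays where it is left. Turning takes about 0.1 N m (1.5 N on the arm at 68 mm from the axis). It turns past the tab: there is no stop or click at 0
- cap_arm_end (a point): outer end of the cap's red arm, on its top face. The arm is a straight bar 12 mm wide, reaching out level from the cap's centre to 88 mm from the axis, from 123 to 141 mm above the shelf. The black cap under it is 92 mm across and its top is 123 mm up (a hub of 40 mm across at the centre reaches the arm's top), so from 46 to 88 mm out the arm stands free, with 20 mm of air between it and the white tab when above it. Push it sideways there
- timer: aluminium timer lying loose on the shelf, 85 x 120 mm (x, y) and 35 mm high, about 0.45 kg, with a dark display and a yellow button on top. Origin: centre of its underside; z up
- start_top (a point): centre of the top of the yellow button, 30 mm across, at x 0, y +28 mm in the timer's frame, 57 mm above the shelf when released; the black collar round it is 46 mm across and its top is 47 mm up; it is pressed straight down
- start (a joint): travel of the yellow button, m: 0 released, 0.006 fully down; springs back; about 4 N takes it fully down
- reel_a: loose steel wire film reel, 88 mm across, 44 mm high, standing flat. Origin: centre of its underside. Leave alone
- reel_b: second reel, like the first. Leave alone
- canisters: loose stack of three clear canisters with white lids, 64 mm across, 120 mm high. Origin: centre of its underside. Leave alone
- funnel: loose red silicone funnel standing mouth down, 90 mm across, 85 mm high. Origin: centre of its mouth on the shelf. Leave alone
- chem: loose grey bottle, 72 mm across, 170 mm high. Origin: centre of its underside. Leave alone
- beaker: loose clear beaker, 80 mm across, 100 mm high. Origin: centre of its underside. Leave alone
There are look-alikes about, which are no part of the job. There is more than one size of the tank; the job needs the middle-sized.

How it is judged (in metres and radians):
On the way, in this order (a step that is already met when the one before it is completed fails the run):
1. the red arm has been turned to lie over the white tab and rests there (value of joint cap between -0.14 and 0.14 rad and velocity of joint cap between -0.05 and 0.05 rad/s), for 0.3 s.
2. the timer's yellow button is pressed down (value of joint start above 0.005 m), for 0.05 s.
At the end, for the whole second after the job is handed in: the red arm is within 0.14 rad (8 degrees) of the middle of the white tab, the yellow button has been pressed and has sprung back, the timer lies flat within 20 mm of where it was, and the six bystanders stand within 20 mm of where they were (value of joint cap between -0.14 and 0.14 rad and value of joint start below 0.0015 m and distance of each of timer, reel_a, reel_b, canisters, funnel, chem, beaker from where it was at the start of the episode below 0.02 m and angle between timer's own z axis and vertical below 0.1 rad and linear speed of timer below 0.02 m/s); the robot touches nothing.
It fails at once if the tank, its cap or the timer is pushed with anything but the fingers (contact force between the arm and tank above 3 N or contact force between the arm and timer above 3 N).
It fails at once if the button is pressed while the arm is not over the tab (value of joint start above 0.003 m and (value of joint cap above 0.14 rad or value of joint cap below -0.14 rad)).
It fails at once if the timer is lifted, tipped or shoved more than 20 mm (height (world z) of timer above 0.012 m or angle between timer's own z axis and vertical above 0.25 rad or distance of timer from where it was at the start of the episode above 0.02 m).
It fails at once if a bystander is lifted, tipped or moved more than 20 mm (distance of any of reel_a, reel_b, canisters, funnel, chem, beaker from where it was at the start of the episode above 0.02 m or height (world z) of any of reel_a, reel_b, canisters, funnel, chem, beaker above 0.012 m or angle between any of reel_a, reel_b, canisters, funnel, chem, beaker's own z axis and vertical above 0.35 rad).
It also fails if it takes over 48 s, if anything falls off the work surface, if the arm or the gripper's body presses on something with over 40 N, if the wrist force passes 120 N, or if a joint passes its speed limit or range.

## Robot

A 6-joint arm with a two-finger parallel gripper is mounted at the origin on the work surface. World frame = base frame: x ahead of the robot, y to its left, z up, the work surface at z = 0. Lengths are in mm, angles in rad, forces in N, time in s.
With the tool pointing down it reaches from about 350 to 875 mm from the base axis. Payload 4.2 kg.
Tool frame: the origin (TCP) lies midway between the tips of the shut fingers; the grasp point (between the pads) lies 19 mm behind it; z points along the fingers, y is the line along which they close (so a half turn about z gives the same grasp; the last joint's range is limited). The gripper opens to 85 mm and grips with 20 to 120 N. Pads are 22 mm wide; open, the fingers measure 114 mm over their backs; the gripper's body (76 mm by 85 mm) begins 54 mm behind the grasp point. The pads swing forward as they close: fully open they stand 13 mm farther back than shut.
Start: joints at [-0.945, 0.385, 0.008, 0, -1.194, -0.259], TCP at [224.158, -583.397, 231.312] pointing down, gripper open.
Joint ranges: [-3.14, 3.14], [-1.21, 2.06], [-1.07, 1.41], [-3.16, 2.05], [-2.99, -0.16], [-3.1, 3.1]. Speed limits (rad/s): [2.79, 2.79, 3.14, 3.14, 3.14, 3.14].

## Interface

Orientations are given as a unit quaternion [x, y, z, w].
In Python, from bench import arm gives the robot as it stands. The module is installed in compiled form; this text tells all that it offers.
- The arm moves only by the shell command python3 -m handwheel 'ROWS' [OPENING]. ROWS is JSON, a list of rows, each an object of numbers: "x", "y", "z": the shift along the world's x, y, z each as a share of 20 cm, from -1 to 1; "ax", "ay", "az": the turn, a rotation vector about the world's x, y, z each as a share of 90 degrees, from -1 to 1. In form: [{"x": .., "y": .., "z": .., "ax": .., "ay": .., "az": ..}, ...]. A call has exactly 8 rows; each row shifts and turns the commanded pose from where the row before left it; what a row does not reach is not made up. A row lasts 1/10 s, in which the tool goes at most 50 mm and 8.59 degrees, less where a joint would pass 70% of its speed; a pose out of reach is approached as far as the arm can. A call with a number of a shift or a turn outside -1 to 1 is refused whole. A call with a gripper value outside its range is refused whole. OPENING is the opening, from -1 (shut) to 1 (fully open), set as the call begins (- or left out, the last holds). The fingers move at their own pace and stop on an object; the grip force is fixed at half the most. Time passes only in rows, so rows that do not move let the fingers close, or fill a call up. It gives the time, the measured TCP pose, the force, the opening and the grip force at its end, in the units of the state.
- arm.read_state(): the state, without advancing time (a new reading comes with each control period).
- arm.get_image(name): name is "side" or "top" or "wrist"; returns the picture (480x640x3 uint8, red, green, blue); there is no depth.
- arm.camera_params(name): a dict with "K" (3x3 intrinsics, pixels), "k1" (the pictures are not rectified: a ray, as slopes to the right and down, at radius r is drawn at 1 + k1 r^2 times it, then the intrinsics apply), "position" and "orientation" of the camera in the world. Camera axes: x right, y down, z forward; pixel columns grow to the right and rows downward; lengths in mm; the calibration is good to about 2 mm. A picture is of the moment at which its call begins: read the wrist's pose just before it. camera_params takes no time and is no camera call; for the wrist camera it gives the pose at the moment of the call.
- arm.job_done(): hands the job in; it is judged then, once.
The state is a dict: "clock": time; "joints": joint angles; "joint_vel": joint speeds; "joint_efforts": joint torques, N m; "position": TCP position; "ee_rot": TCP orientation; "contact_force": force on the tool from outside, world axes, zero at the start; "wrist_torque": the same for the moment, N m; "gripper_width": finger opening in mm; "grasp_force": force on a finger pad.
Only numpy, scipy, OpenCV 4.12 (cv2) and the standard library are available. Lean on these libraries where they do the work, as an engineer would, in place of code of your own. Each camera call takes 0.05 s, during which the arm holds its last target. There are 200 camera calls.

## Working session

There is one attempt and no reset: what is moved stays moved. The work goes in short steps, Python scripts to look and compute and a shell command to move; the robot and the scene stay as the last step left them, time stands still between calls to the robot, and variables do not carry over. Pictures are saved under pics/ and viewed, at most 11 in all, crops included, and the job is handed in when it is done.

```bash
mkdir -p pics; cat > h.py <<'E'
import numpy as np, cv2
from scipy.spatial.transform import Rotation as R
from bench import arm
def ray(c,uv):
    K=np.array(c["K"]);d=np.array([(uv[0]-K[0,2])/K[0,0],(uv[1]-K[1,2])/K[1,1]]);s=d.copy()
    for _ in range(30): s=d/(1+c["k1"]*(s@s))
    return R.from_quat(c["orientation"]).apply([s[0],s[1],1.])
def at(c,uv,z):
    d=ray(c,uv);p=np.array(c["position"]);return p+d*(z-p[2])/d[2]
def proj(c,P):
    p=R.from_quat(c["orientation"]).inv().apply(np.array(P)-np.array(c["position"]));s=p[:2]/p[2];s=s*(1+c["k1"]*(s@s));K=np.array(c["K"])
    return s*[K[0,0],K[1,1]]+[K[0,2],K[1,2]]
def snap(n,f):
    i=arm.get_image(n);cv2.imwrite("pics/"+f,i[:,:,::-1]);return i
E
python3 - <<'E'
from h import *
for n in("top","side"):
    snap(n,n+"0.png");c=arm.camera_params(n);print(n,c)
s=arm.read_state();print(s["clock"],s["position"],s["ee_rot"])
E
```

```text
top {'K': array([[433.14530578,   0.        , 318.12222589],
       [  0.        , 433.14530578, 239.53371041],
       [  0.        ,   0.        ,   1.        ]]), 'k1': -0.03190814370381883, 'position': array([ 416.67018424,  -11.74360233, 1296.40171484]), 'orientation': array([-0.70083903,  0.71121221, -0.03851913,  0.03896307])}
side {'K': array([[454.44084996,   0.        , 327.63664914],
       [  0.        , 454.44084996, 234.18044523],
       [  0.        ,   0.        ,   1.        ]]), 'k1': -0.0517318163939771, 'position': array([ 70.9832474 , 701.99486861, 712.49905081]), 'orientation': array([-0.25521989,  0.84847032, -0.44352086,  0.13509316])}
0.1 [ 223.96728457 -582.94046945  230.33600551] [-1.82287376e-01  9.83244810e-01  9.49150125e-04 -2.34744055e-04]
```

View pics/top0.png

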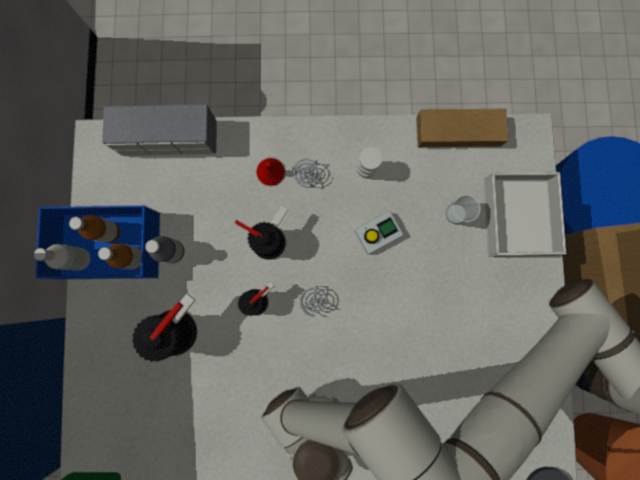

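View pics/side0.png

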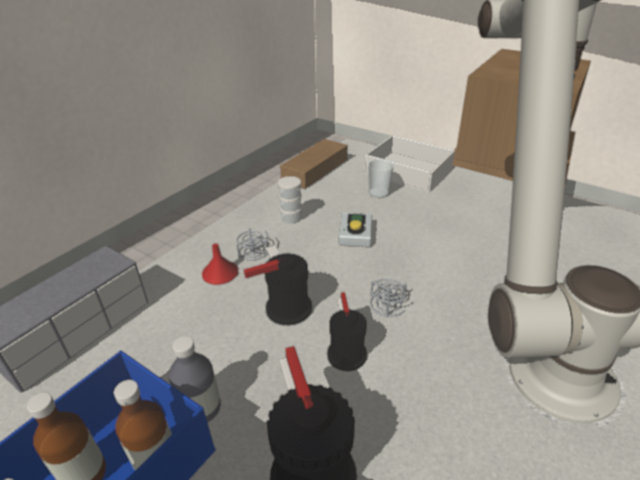

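Candidates in the top view: tanks at (165,335) large, (265,240) middle and (255,300) small. The only timer is at (380,233), and its yellow button is at (372,236). I choose the tank at (265,240) and check it in a crop.

```bash
python3 - <<'E'
from h import *
i=cv2.imread("pics/top0.png");c=arm.camera_params("top")
cv2.imwrite("pics/crop.png",cv2.resize(i[190:270,220:420],None,fx=4,fy=4,interpolation=cv2.INTER_CUBIC))
hsv=cv2.cvtColor(i,cv2.COLOR_BGR2HSV)
E
```

```text
(no output)
```

View pics/crop.png

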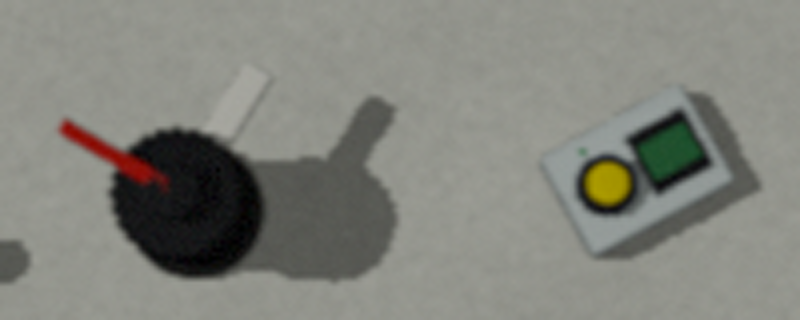

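```bash
python3 - <<'E'
from h import *
from scipy.optimize import least_squares
c=arm.camera_params("top");f=lambda a,b:np.array([220+(a-1.5)/4,190+(b-1.5)/4])
ae,te,ar,tr=f(65,127),f(259,71),f(140,170),f(219,133)
e=at(c,ae,141);t=at(c,te,103)
# root of red arm lies on line; unknown centre
def res(q):
    x,y,a,b=q;C=np.array([x,y])
    P=lambda r,th,z:proj(c,[x+r*np.cos(th),y+r*np.sin(th),z])
    ring=np.array([P(46,k,123) for k in np.linspace(0,6.28,90)])
    return np.r_[P(88,a,141)-ae,P(105,b,103)-te,ring[:,0].min()-f(111,0)[0],ring[:,1].min()-f(0,127)[1]]
s=least_squares(res,[450,100,2,1]);print(s.x,s.x[2]-s.x[3],s.fun)
print("armend",e,"tabend",t,"btn",at(c,f(607,184),57))
for p in[(541,160),(682,85),(733,180),(597,257)]: print(at(c,f(*p),35)[:2])
# surroundings
for n,p,z in[("funnel",(270,172),60),("reelA",(312,174),44),("reelB",(320,300),44),("small",(253,302),100),("can",(370,160),120),("chem",(155,248),170)]: print(n,at(c,p,z)[:2])
print(np.array(arm.camera_params("wrist")["position"]))
E
```

```text
[ 5.50876554e+02  1.34925362e+02  1.02136647e+00 -5.44007609e-01] 1.5653740792005388 [-0.21952612 -0.13578899  0.17336915 -0.29930576  0.05222783  0.42750298]
armend [596.4504309  209.37702098 141.        ] tabend [639.87704209  81.07042464 103.        ] btn [ 562.16263566 -165.61080985   57.        ]
[ 583.20331873 -120.34713555]
[ 637.52547923 -225.85731416]
[ 566.34095231 -261.00616712]
[ 511.20371999 -159.5359875 ]
funnel [753.60944892 125.91333237]
reelA [749.953154     3.30376569]
reelB [380.08712142 -14.8004905 ]
small [378.84340306 168.95677159]
can [ 767.44587554 -160.07688852]
chem [524.63290986 416.37190948]
[ 163.62763932 -605.91825888  372.73648934]
```

The crop shows the middle tank. The red arm ends at crop (65,127), the white tab ends at (259,71), and the button is at (607,184). The cap is about 1.57 rad from the tab. I'll shut the gripper and travel to the anticlockwise side of the arm.

```bash
python3 -m handwheel '[{"x":0.0925,"y":0.2215,"az":0.026},{"x":0.0925,"y":0.2215,"az":0.026},{"x":0.0925,"y":0.2215,"az":0.026},{"x":0.0925,"y":0.2215,"az":0.026},{"x":0.0925,"y":0.2215,"az":0.026},{"x":0.0925,"y":0.2215,"az":0.026},{"x":0.0925,"y":0.2215,"az":0.026},{"x":0.0925,"y":0.2215,"az":0.026}]' -1
python3 -m handwheel '[{"x":0.0925,"y":0.2215,"az":0.026},{"x":0.0925,"y":0.2215,"az":0.026},{"x":0.0925,"y":0.2215,"az":0.026},{"x":0.0925,"y":0.2215,"az":0.026},{"x":0.0925,"y":0.2215,"az":0.026},{"x":0.0925,"y":0.2215,"az":0.026},{"x":0.0925,"y":0.2215,"az":0.026},{"x":0.0925,"y":0.2215,"az":0.026}]'
python3 -c "
from h import *
s=arm.read_state();print(s['joints'],R.from_quat(s['ee_rot']).as_matrix().round(3))"
```

```text
[-9.45403993e-01  3.85482899e-01  6.77353228e-03 -4.17033121e-04
 -1.19400365e+00 -2.58613731e-01] [[-0.934 -0.358 -0.001]
 [-0.358  0.934  0.002]
 [ 0.     0.002 -1.   ]]invalid input at $[0]: expected keys x, y, z, ax, ay, az
invalid input at $[0]: expected keys x, y, z, ax, ay, az
```

All keys are required in every row.

```bash
python3 -m handwheel '[{"x":0.0925,"y":0.2215,"z":0,"ax":0,"ay":0,"az":0.026},{"x":0.0925,"y":0.2215,"z":0,"ax":0,"ay":0,"az":0.026},{"x":0.0925,"y":0.2215,"z":0,"ax":0,"ay":0,"az":0.026},{"x":0.0925,"y":0.2215,"z":0,"ax":0,"ay":0,"az":0.026},{"x":0.0925,"y":0.2215,"z":0,"ax":0,"ay":0,"az":0.026},{"x":0.0925,"y":0.2215,"z":0,"ax":0,"ay":0,"az":0.026},{"x":0.0925,"y":0.2215,"z":0,"ax":0,"ay":0,"az":0.026},{"x":0.0925,"y":0.2215,"z":0,"ax":0,"ay":0,"az":0.026}]' -1
python3 -m handwheel '[{"x":0.0925,"y":0.2215,"z":0,"ax":0,"ay":0,"az":0.026},{"x":0.0925,"y":0.2215,"z":0,"ax":0,"ay":0,"az":0.026},{"x":0.0925,"y":0.2215,"z":0,"ax":0,"ay":0,"az":0.026},{"x":0.0925,"y":0.2215,"z":0,"ax":0,"ay":0,"az":0.026},{"x":0.0925,"y":0.2215,"z":0,"ax":0,"ay":0,"az":0.026},{"x":0.0925,"y":0.2215,"z":0,"ax":0,"ay":0,"az":0.026},{"x":0.0925,"y":0.2215,"z":0,"ax":0,"ay":0,"az":0.026},{"x":0.0925,"y":0.2215,"z":0,"ax":0,"ay":0,"az":0.026}]'
python3 -c "
from h import *
s=arm.read_state();print(s['joints'],R.from_quat(s['ee_rot']).as_matrix().round(3))"
```

```text
clock: 0.9
position: [372.2, -227.1, 231.2]
ee_rot: [-0.341, 0.94, 0.0, 0.0]
contact_force: [1.2, 0.1, 0.3]
gripper_width: -0.2
grasp_force: 0.0
clock: 1.7
position: [520.2, 127.3, 231.1]
ee_rot: [-0.489, 0.872, 0.0, -0.0]
contact_force: [0.5, -0.5, 0.1]
gripper_width: 0.3
grasp_force: 0.0
[ 5.42962642e-01  2.33296766e-01 -2.11311596e-01 -8.72749807e-05
 -1.12674626e+00 -1.09131909e+00] [[-0.521 -0.853 -0.001]
 [-0.853  0.521 -0.   ]
 [ 0.     0.    -1.   ]]
```

```bash
python3 -m handwheel '[{"x":0.06,"y":0.14,"z":0,"ax":0,"ay":0,"az":0},{"x":0.06,"y":0.14,"z":0,"ax":0,"ay":0,"az":0},{"x":0.06,"y":0.15,"z":0,"ax":0,"ay":0,"az":0},{"x":0,"y":0,"z":-0.12,"ax":0,"ay":0,"az":0},{"x":0,"y":0,"z":-0.12,"ax":0,"ay":0,"az":0},{"x":0,"y":0,"z":-0.12,"ax":0,"ay":0,"az":0},{"x":0,"y":0,"z":-0.12,"ax":0,"ay":0,"az":0},{"x":0,"y":0,"z":-0.095,"ax":0,"ay":0,"az":0}]'
python3 -c "
from h import *
snap('wrist','w1.png');i=snap('top','t1.png')
cv2.imwrite('pics/t1c.png',cv2.resize(i[180:280,200:320,::-1],None,fx=5,fy=5,interpolation=2))"
```

```text
clock: 2.5
position: [555.3, 211.0, 114.3]
ee_rot: [-0.488, 0.873, 0.0, -0.001]
contact_force: [0.1, 0.2, 0.6]
gripper_width: -0.2
grasp_force: 0.0
```

View pics/w1.png

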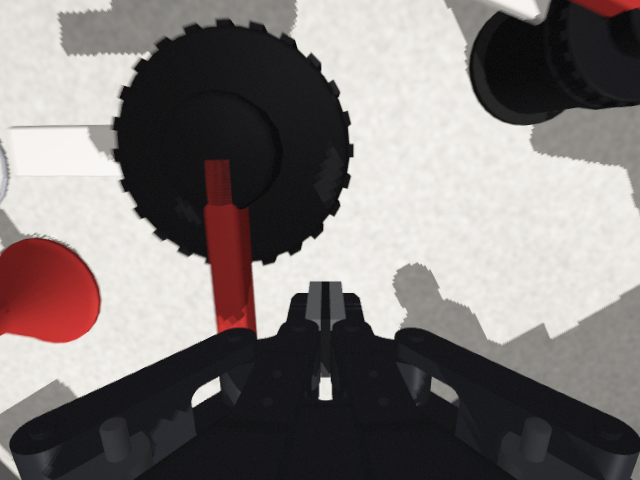

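The wrist view shows cap centre around (234,143), the red arm from (217,170) to (236,325), the tab at left with its centreline near y=151, and the shut fingertips at (325,300). The fingers stand free on the anticlockwise side. I'll refine from this view.

```bash
python3 - <<'E'
from h import *
s=arm.read_state();c=arm.camera_params("wrist");print(s["position"])
C=at(c,(234,143),123);print("C",C)
a,b=at(c,(217,165),141),at(c,(237,325),141);print("arm",a,b,np.arctan2(*(b-a)[1::-1]))
for y0,y1 in[(127,126),(177,176)]:
    a,b=at(c,(112,y0),103),at(c,(20,y1),103);print(a,b,np.arctan2(*(b-a)[1::-1]))
print(proj(c,s["position"]))
tip=[at(c,(x,295),s["position"][2])for x in(292,308,345,360)];print(tip)
E
```

```text
[554.03790439 210.18895041 112.8500209 ]
C [548.18863739 137.34666239 123.        ]
arm [553.01407948 142.49261655 141.        ] [579.79311642 191.43247371 141.        ] 1.070118781167195
[591.96226123 101.6899003  103.        ] [626.26799605  78.70178155 103.        ] -0.5903726606833843
[605.18755556 117.84372016 103.        ] [640.85470694  94.55004491 103.        ] -0.5785407574305034
[325.91212261 298.96814675]
[array([565.49622128, 200.95260809, 112.8500209 ]), array([559.62994998, 204.56455292, 112.8500209 ]), array([546.07842141, 212.9346065 , 112.8500209 ]), array([540.58111099, 216.34043979, 112.8500209 ])]
```

```bash
python3 - <<'E'
from h import *
C=np.array([549.5,136]);ph=np.linspace(1.504,-.175,17)
P=C+73*np.c_[np.cos(ph),np.sin(ph)];P[0]=[554.7,210.6]
print((np.diff(P,axis=0)/200).round(4))
E
```

```text
[[ 0.0364 -0.0134]
 [ 0.0373 -0.0085]
 [ 0.0362 -0.0124]
 [ 0.0347 -0.0161]
 [ 0.0329 -0.0197]
 [ 0.0306 -0.023 ]
 [ 0.028  -0.0261]
 [ 0.0252 -0.0289]
 [ 0.022  -0.0313]
 [ 0.0186 -0.0335]
 [ 0.015  -0.0352]
 [ 0.0112 -0.0366]
 [ 0.0073 -0.0376]
 [ 0.0033 -0.0381]
 [-0.0007 -0.0383]
 [-0.0047 -0.038 ]]
```

```bash
python3 -m handwheel '[{"x":0.036,"y":-0.013,"z":0.015,"ax":0,"ay":0,"az":-0.059},{"x":0.037,"y":-0.009,"z":0,"ax":0,"ay":0,"az":-0.059},{"x":0.036,"y":-0.012,"z":0,"ax":0,"ay":0,"az":-0.059},{"x":0.035,"y":-0.016,"z":0,"ax":0,"ay":0,"az":-0.059},{"x":0.033,"y":-0.02,"z":0,"ax":0,"ay":0,"az":-0.059},{"x":0.031,"y":-0.023,"z":0,"ax":0,"ay":0,"az":-0.059},{"x":0.028,"y":-0.026,"z":0,"ax":0,"ay":0,"az":-0.059},{"x":0.025,"y":-0.029,"z":0,"ax":0,"ay":0,"az":-0.059}]'
python3 -c "
from h import *
snap('wrist','w2.png')"
```

```text
clock: 3.4
position: [608.3, 182.0, 120.3]
ee_rot: [-0.137, 0.991, 0.0, -0.0]
contact_force: [-1.9, 1.3, 0.8]
gripper_width: 0.1
grasp_force: 0.9
```

View pics/w2.png

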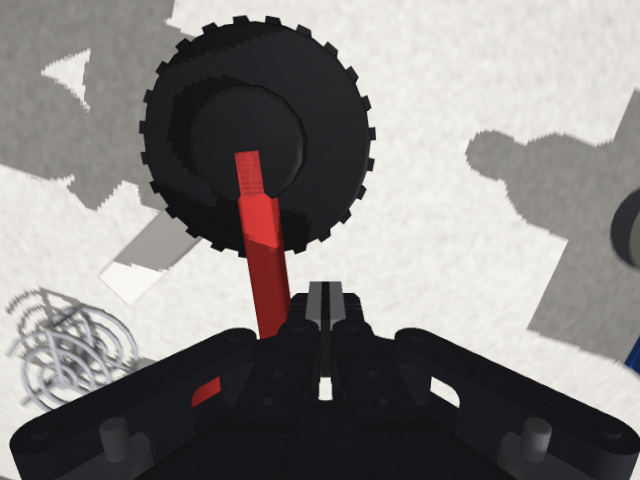

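The arm is being pushed. It runs from (249,155) to (276,330), and the tab's end is at about (118,290).

```bash
python3 - <<'E'
from h import *
c=arm.camera_params("wrist");s=arm.read_state();M=R.from_quat(s["ee_rot"]).as_matrix();print(s["position"],"yaw a",np.arctan2(-M[0,1],M[1,1]))
# top-face: arm top edges at end of hub (236..259,153)
C=at(c,(257,135),123);print(C)
for p,q in[((236,153),(260,338)),((259,151),(288,300)),((249,155),(276,325))]:
    a,b=at(c,p,141),at(c,q,141);d=b-a;print(a,b,np.arctan2(d[1],d[0]))
t=at(c,(118,290),103);print("tab",t,np.arctan2(*(t-C)[1::-1]))
e=(at(c,(164,208),103),at(c,(100,274),103));d=e[1]-e[0];print(np.arctan2(d[1],d[0]))
E
```

```text
[609.07897566 181.19625482 120.25834664] yaw a 0.27196882284086155
[550.16921559 138.75844548 123.        ]
[557.18657524 136.59723702 141.        ] [622.18203024 159.58578201 141.        ] 0.33996247170488764
[554.5392236  143.86041548 141.        ] [603.88833545 166.11829786 141.        ] 0.42370934426375717
[556.68348077 140.93369692 141.        ] [615.10694575 164.21581522 141.        ] 0.37921803352283406
tab [639.66669034  84.83060233 103.        ] -0.5423017338497237
-0.5673746184378631
```

```bash
python3 - <<'E'
from h import *
ph=np.linspace(.651,-.24,9)
print((np.diff(74*np.c_[np.cos(ph),np.sin(ph)],axis=0)/200).round(3).tolist())
E
```

```text
[[0.023, -0.034], [0.019, -0.036], [0.015, -0.038], [0.011, -0.04], [0.006, -0.041], [0.002, -0.041], [-0.003, -0.041], [-0.008, -0.04]]
```

```bash
python3 -m handwheel '[{"x":0.023,"y":-0.034,"z":-0.01,"ax":0,"ay":0,"az":-0.061},{"x":0.019,"y":-0.036,"z":0,"ax":0,"ay":0,"az":-0.061},{"x":0.015,"y":-0.038,"z":0,"ax":0,"ay":0,"az":-0.061},{"x":0.011,"y":-0.04,"z":0,"ax":0,"ay":0,"az":-0.061},{"x":0.006,"y":-0.041,"z":0,"ax":0,"ay":0,"az":-0.061},{"x":0.002,"y":-0.041,"z":0,"ax":0,"ay":0,"az":-0.061},{"x":-0.003,"y":-0.041,"z":0,"ax":0,"ay":0,"az":-0.061},{"x":-0.008,"y":-0.04,"z":0,"ax":0,"ay":0,"az":-0.061}]'
python3 -c "
from h import *
snap('wrist','w3.png')"
```

```text
clock: 4.25
position: [621.9, 120.3, 118.3]
ee_rot: [0.242, 0.97, 0.001, 0.001]
contact_force: [0.3, 2.5, -0.4]
gripper_width: 0.2
grasp_force: 1.0
```

View pics/w3.png

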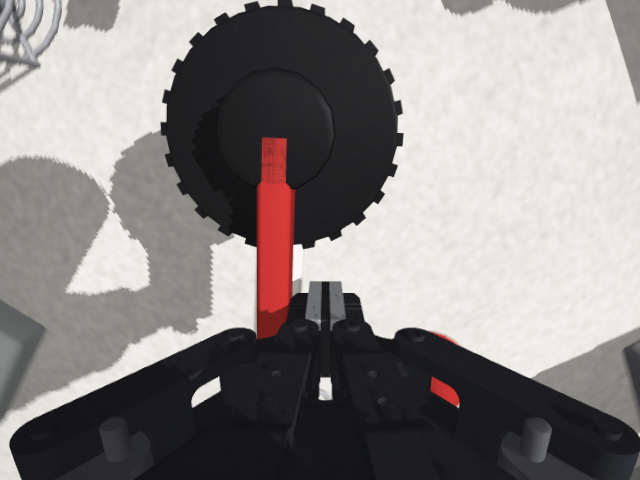

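The arm now spans x 257–294. The tab's right edge shows at about x=302, y=260, and its left edge is hidden behind the arm.

```bash
python3 - <<'E'
from h import *
c=arm.camera_params("wrist");s=arm.read_state();print(s["position"])
C=at(c,(283,126),123);print("C",C)
for C0 in([549.7,136.5],C[:2]):
  for th in(-.45,-.5,-.55,-.6,-.65):
    u=np.array([np.cos(th),np.sin(th)]);n=np.array([-u[1],u[0]])
    P=lambda r,w,z:proj(c,[*(np.array(C0)+r*u+w*n),z]).round(0).tolist()
    print(th,"tabR",P(55,11,103),P(55,-11,103),"arm",P(45,-6,141),P(45,6,141),P(75,-6,141))
E
```

```text
[621.5047578  119.21695416 118.34205716]
C [551.31741    140.63555756 123.        ]
-0.45 tabR [311.0, 253.0] [263.0, 255.0] arm [257.0, 259.0] [291.0, 258.0] [265.0, 335.0]
-0.5 tabR [305.0, 254.0] [257.0, 254.0] arm [251.0, 259.0] [285.0, 259.0] [255.0, 335.0]
-0.55 tabR [299.0, 255.0] [251.0, 252.0] arm [244.0, 258.0] [278.0, 259.0] [245.0, 334.0]
-0.6 tabR [293.0, 256.0] [245.0, 251.0] arm [238.0, 256.0] [272.0, 260.0] [235.0, 332.0]
-0.65 tabR [287.0, 256.0] [240.0, 249.0] arm [232.0, 255.0] [265.0, 260.0] [225.0, 330.0]
-0.45 tabR [320.0, 252.0] [273.0, 254.0] arm [270.0, 258.0] [304.0, 256.0] [276.0, 334.0]
-0.5 tabR [314.0, 253.0] [267.0, 253.0] arm [263.0, 257.0] [297.0, 257.0] [266.0, 333.0]
-0.55 tabR [308.0, 254.0] [261.0, 251.0] arm [257.0, 256.0] [291.0, 258.0] [256.0, 332.0]
-0.6 tabR [302.0, 254.0] [255.0, 250.0] arm [250.0, 255.0] [284.0, 258.0] [246.0, 331.0]
-0.65 tabR [296.0, 255.0] [249.0, 248.0] arm [244.0, 253.0] [278.0, 258.0] [237.0, 329.0]
```

```bash
python3 -m handwheel '[{"x":-0.002,"y":-0.012,"z":0,"ax":0,"ay":0,"az":-0.02},{"x":-0.003,"y":-0.012,"z":0,"ax":0,"ay":0,"az":-0.02},{"x":0,"y":0,"z":0,"ax":0,"ay":0,"az":0},{"x":0.02,"y":0.035,"z":0,"ax":0,"ay":0,"az":0},{"x":0.03,"y":0.055,"z":0,"ax":0,"ay":0,"az":0},{"x":0.03,"y":0.055,"z":0,"ax":0,"ay":0,"az":0},{"x":0,"y":0,"z":0.1,"ax":0,"ay":0,"az":0},{"x":0,"y":0,"z":0.2,"ax":0,"ay":0,"az":0}]'
python3 -m handwheel '[{"x":0,"y":0,"z":0.2,"ax":0,"ay":0,"az":0},{"x":-0.05,"y":0,"z":0.2,"ax":0,"ay":0,"az":0},{"x":-0.2,"y":0,"z":0.1,"ax":0,"ay":0,"az":0},{"x":-0.2,"y":0,"z":0,"ax":0,"ay":0,"az":0},{"x":0,"y":0,"z":0,"ax":0,"ay":0,"az":0},{"x":0,"y":0,"z":0,"ax":0,"ay":0,"az":0},{"x":0,"y":0,"z":0,"ax":0,"ay":0,"az":0},{"x":0,"y":0,"z":0,"ax":0,"ay":0,"az":0}]'
python3 -c "
from h import *
snap('wrist','w4.png')"
```

```text
clock: 5.1
position: [634.7, 144.4, 173.5]
ee_rot: [0.271, 0.962, -0.003, -0.004]
contact_force: [0.5, -0.1, 0.2]
gripper_width: 0.1
grasp_force: 0.0
clock: 5.9
position: [547.3, 144.2, 276.6]
ee_rot: [0.272, 0.962, -0.0, -0.0]
contact_force: [1.1, -0.4, -1.7]
gripper_width: 0.1
grasp_force: 0.0
```

View pics/w4.png

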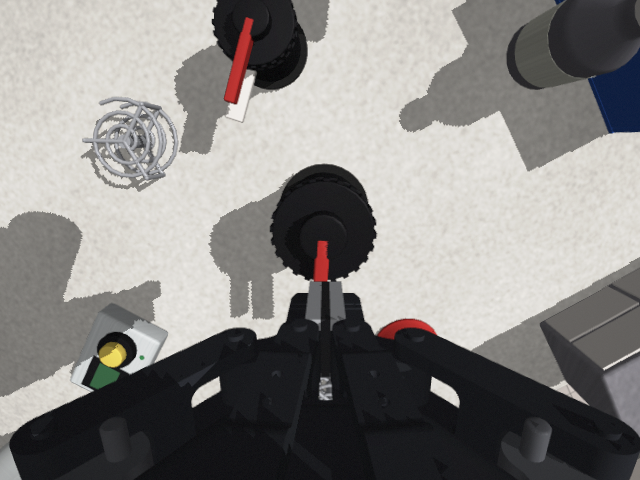

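The fingers hide the arm's end here (arm root at (321,260)). I'll move over the button and check the cap from the top camera.

```bash
python3 -m handwheel '[{"x":0.01,"y":-0.22,"z":0,"ax":0,"ay":0,"az":0},{"x":0.01,"y":-0.22,"z":0,"ax":0,"ay":0,"az":0},{"x":0.01,"y":-0.22,"z":0,"ax":0,"ay":0,"az":0},{"x":0.01,"y":-0.22,"z":0,"ax":0,"ay":0,"az":0},{"x":0.01,"y":-0.22,"z":-0.1,"ax":0,"ay":0,"az":0},{"x":0.01,"y":-0.22,"z":-0.1,"ax":0,"ay":0,"az":0},{"x":0.015,"y":-0.22,"z":-0.1,"ax":0,"ay":0,"az":0},{"x":0,"y":-0.01,"z":-0.1,"ax":0,"ay":0,"az":0}]'
python3 -c "
from h import *
snap('wrist','w5.png');i=snap('top','t5.png')
a=cv2.resize(i[190:270,220:320,::-1],(750,600),interpolation=2);cv2.imwrite('pics/t5c.png',a)"
```

```text
clock: 6.75
position: [561.6, -170.9, 195.5]
ee_rot: [0.275, 0.962, -0.001, -0.0]
contact_force: [-0.7, 0.5, -0.7]
gripper_width: -0.2
grasp_force: 0.0
```

View pics/t5c.png

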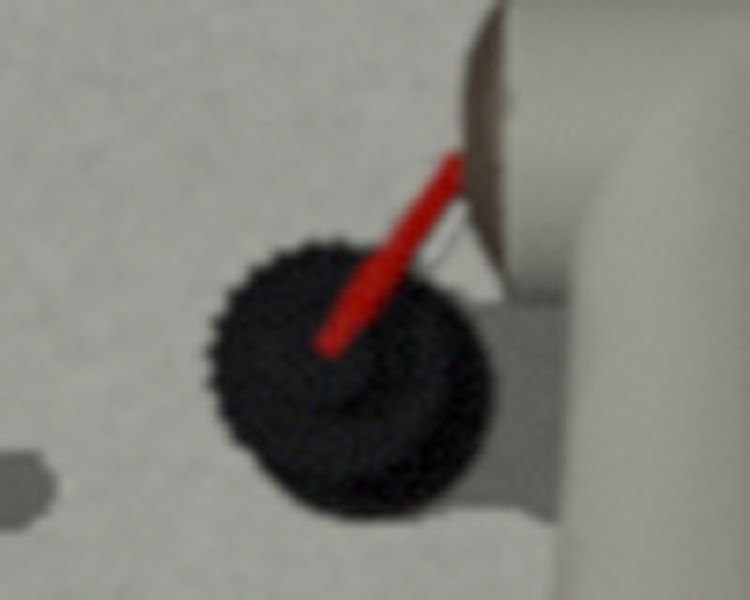

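View pics/w5.png

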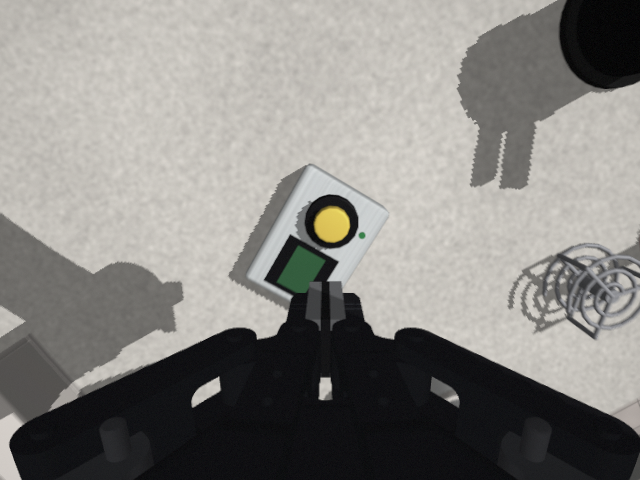

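The top crop shows the arm running from (330,345) to (455,165), over or close to the tab. The wrist view shows the button at (332,224) and the parallel shadows of tab and arm at (483,160) and (515,160). I'll quantify the cap angle.

```bash
python3 - <<'E'
from h import *
from scipy.optimize import least_squares
c=arm.camera_params("top")
def pca(pts,z):
    P=np.array([at(c,p,z)[:2] for p in pts]);m=P.mean(0);v=np.linalg.svd(P-m)[2][0];v*=np.sign(v[0]);return m,np.arctan2(v[1],v[0]),len(P)
def red(f):
    i=cv2.imread(f).astype(int);m=(i[...,2]>90)&(i[...,1]<60);m[:,:225]=0;m[:,300:]=0;m[:205]=0;m[245:]=0
    return np.argwhere(m)[:,::-1]
i=cv2.imread("pics/top0.png").astype(int);m=np.zeros(i.shape[:2],bool)
sub=i[200:228,268:292].min(2);print(np.median(sub));
m[200:228,268:292]=sub>np.median(sub)+18
T=np.argwhere(m)[:,::-1];print("tab",pca(T,103));
print("arm0",pca(red("pics/top0.png"),141));print("arm5",pca(red("pics/top0.png".replace("top0","t5")),141))
w=arm.camera_params("wrist");s=arm.read_state();print(s["position"],"btn",at(w,(332,224),57))
C=np.array([550.5,136])
for p in[(443,265),(468,210)]: print(at(c,(220+(p[0]-3)/7.5,190+(p[1]-3)/7.5),103))
for n,l in(("tabsh",[(472,184),(498,187)]),("armsh",[(500,186),(527,189)])):
    print(n,[at(w,p,0)[:2].round(1) for p in l])
E
```

```text
142.0<stdin>:5: RuntimeWarning: Mean of empty slice.
  ret = ret.dtype.type(ret / rcount)
Traceback (most recent call last):
numpy.linalg.LinAlgError: 1-dimensional array given. Array must be at least two-dimensional
```

```bash
python3 - <<'E'
from h import *
c=arm.camera_params("top")
def pca(pts,z):
    P=np.array([at(c,p,z)[:2] for p in pts]);m=P.mean(0);v=np.linalg.svd(P-m)[2][0];v*=np.sign(v[0]);return m,np.arctan2(v[1],v[0]),len(P)
def red(f):
    i=cv2.imread(f).astype(int);m=(i[...,2]-i[...,1]>50);m[:,:225]=0;m[:,300:]=0;m[:205]=0;m[245:]=0
    return np.argwhere(m)[:,::-1]
i=cv2.imread("pics/top0.png").astype(int)
for th in(7,10,13):
    m=np.zeros(i.shape[:2],np.uint8);sub=i[200:228,268:292].min(2);m[200:228,268:292]=sub>np.median(sub)+th
    n,l,st,_=cv2.connectedComponentsWithStats(m,connectivity=4);k=1+st[1:,4].argmax()
    print("tab",th,pca(np.argwhere(l==k)[:,::-1],103))
print("arm0",pca(red("pics/top0.png"),141));print("arm5",pca(red("pics/t5.png"),141))
w=arm.camera_params("wrist");s=arm.read_state();print(s["position"],"btn",at(w,(332,224),57))
g=cv2.imread("pics/w5.png",0)
for y in(135,145,155,165,175): print(y,"".join("#" if v<150 else "." for v in g[y,455:555]))
E
```

```text
tab 7 (array([619.28105212,  97.49294001]), np.float64(-0.595218378583088), 120)
tab 10 (array([619.01877833,  97.0785623 ]), np.float64(-0.6018612864116125), 107)
tab 13 (array([619.17839864,  97.3739803 ]), np.float64(-0.5743597818575162), 85)
arm0 (array([577.04559748, 177.34210548]), np.float64(1.0515520941846148), 117)
arm5 (array([586.93110022, 113.579194  ]), np.float64(-0.6239094415421632), 139)
[ 559.6309496  -167.70697003  193.27221327] btn [ 558.85573001 -159.81948517   57.        ]
135 .......................########################....############################.....................
145 ......................########################...############################.......................
155 ...................#########################...############################.........................
165 ..................#########################...##############################........................
175 .................########################......###########################..........................
```

The cap is at about -0.035 rad relative to the tab from both the top-view lines and the shadows, so it is in tolerance. Next I descend over the button.

```bash
python3 -m handwheel '[{"x":0,"y":0.03,"z":-0.15,"ax":0,"ay":0,"az":0},{"x":0,"y":0,"z":-0.15,"ax":0,"ay":0,"az":0},{"x":0,"y":0,"z":-0.15,"ax":0,"ay":0,"az":0},{"x":0,"y":0,"z":-0.11,"ax":0,"ay":0,"az":0},{"x":0,"y":0,"z":-0.05,"ax":0,"ay":0,"az":0},{"x":0,"y":0,"z":0,"ax":0,"ay":0,"az":0},{"x":0,"y":0,"z":0,"ax":0,"ay":0,"az":0},{"x":0,"y":0,"z":0,"ax":0,"ay":0,"az":0}]'
python3 - <<'E'
from h import *
snap("wrist","w6.png");c=arm.camera_params("wrist")
for _ in range(3): print(arm.read_state()["position"])
print(proj(c,arm.read_state()["position"]))
E
```

```text
clock: 7.65
position: [562.7, -160.1, 77.0]
ee_rot: [0.272, 0.962, 0.0, 0.002]
contact_force: [-0.7, 0.6, 0.8]
gripper_width: -0.3
grasp_force: 0.0
[ 562.44105616 -160.16943008   76.90237778]
[ 562.44105616 -160.16943008   76.90237778]
[ 562.44105616 -160.16943008   76.90237778]
[322.30808201 300.71552179]
```

View pics/w6.png

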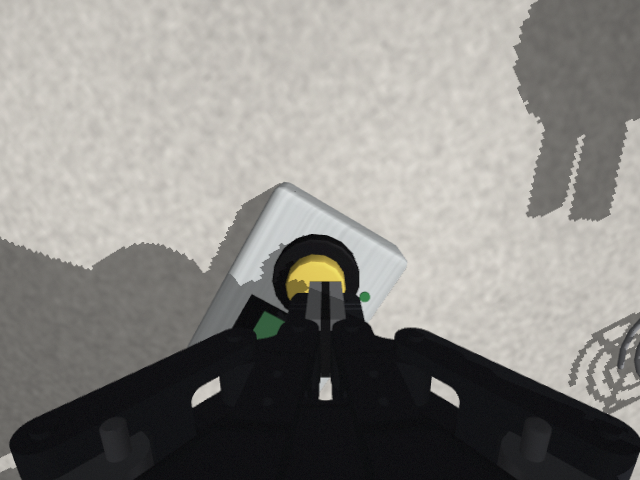

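The button centre is at about (316,283) with radius 29 px, just ahead of the fingertips at (325,300).

```bash
python3 - <<'E'
from h import *
c=arm.camera_params("wrist");p=arm.read_state()["position"]
b=at(c,(316,283),57);print(b,b-p,proj(c,[p[0],p[1],57]))
E
```

```text
[ 560.63320171 -162.7888063    57.        ] [ -1.80785445  -2.61937622 -19.90237778] [322.54455059 283.32408683]
```

```bash
python3 -m handwheel '[{"x":-0.01,"y":-0.01,"z":-0.06,"ax":0,"ay":0,"az":0},{"x":0,"y":0,"z":-0.02,"ax":0,"ay":0,"az":0},{"x":0,"y":0,"z":-0.02,"ax":0,"ay":0,"az":0},{"x":0,"y":0,"z":-0.015,"ax":0,"ay":0,"az":0},{"x":0,"y":0,"z":-0.01,"ax":0,"ay":0,"az":0},{"x":0,"y":0,"z":-0.005,"ax":0,"ay":0,"az":0},{"x":0,"y":0,"z":0,"ax":0,"ay":0,"az":0},{"x":0,"y":0,"z":0,"ax":0,"ay":0,"az":0}]'
```

```text
clock: 8.5
position: [558.6, -162.3, 51.0]
ee_rot: [0.272, 0.962, -0.0, -0.001]
contact_force: [-5.1, 2.0, 11.8]
gripper_width: -0.2
grasp_force: 5.9
```

The reading is 11.8 N at z=51, well above the 4 N needed, so the button is fully down. I'll let it go and check.

```bash
python3 -m handwheel '[{"x":0,"y":0,"z":0.05,"ax":0,"ay":0,"az":0},{"x":0,"y":0,"z":0.15,"ax":0,"ay":0,"az":0},{"x":0,"y":0,"z":0.2,"ax":0,"ay":0,"az":0},{"x":0,"y":0,"z":0.2,"ax":0,"ay":0,"az":0},{"x":-0.1,"y":-0.2,"z":0.05,"ax":0,"ay":0,"az":0},{"x":-0.1,"y":-0.2,"z":0.05,"ax":0,"ay":0,"az":0},{"x":-0.1,"y":-0.2,"z":0,"ax":0,"ay":0,"az":0},{"x":-0.1,"y":-0.2,"z":0,"ax":0,"ay":0,"az":0}]'
python3 -m handwheel '[{"x":-0.1,"y":-0.2,"z":0,"ax":0,"ay":0,"az":0},{"x":-0.1,"y":-0.2,"z":0,"ax":0,"ay":0,"az":0},{"x":-0.1,"y":-0.2,"z":0,"ax":0,"ay":0,"az":0},{"x":-0.1,"y":-0.2,"z":0,"ax":0,"ay":0,"az":0},{"x":0,"y":0,"z":0,"ax":0,"ay":0,"az":0},{"x":0,"y":0,"z":0,"ax":0,"ay":0,"az":0},{"x":0,"y":0,"z":0,"ax":0,"ay":0,"az":0},{"x":0,"y":0,"z":0,"ax":0,"ay":0,"az":0}]'
python3 -c "
from h import *
i=snap('top','t7.png')
cv2.imwrite('pics/t7c.png',cv2.resize(i[190:270,220:420,::-1],None,fx=4,fy=4,interpolation=2))"
```

```text
clock: 9.3
position: [479.2, -323.6, 190.2]
ee_rot: [0.271, 0.962, -0.0, 0.001]
contact_force: [0.3, 0.2, 0.1]
gripper_width: 0.4
grasp_force: 0.0
clock: 10.1
position: [400.2, -481.2, 189.5]
ee_rot: [0.271, 0.963, 0.0, 0.0]
contact_force: [-0.4, -0.2, -0.5]
gripper_width: -0.2
grasp_force: 0.0
```

View pics/t7c.png

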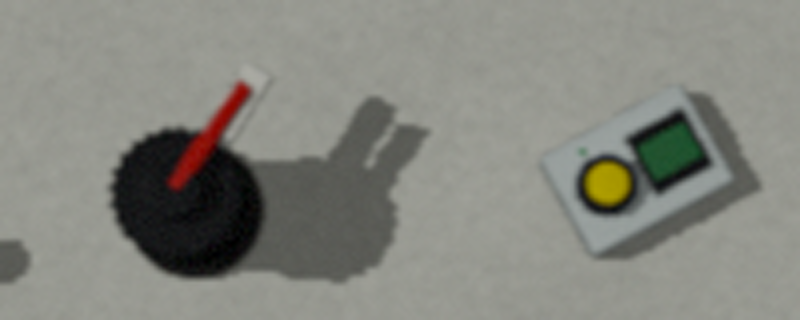

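The arm lies along the tab (arm end (245,90), tab end (259,71)), the timer hasn't moved and its button is up. I'll do one numeric check of the cap angle, then hand in.

```bash
python3 - <<'E'
from h import *
c=arm.camera_params("top");f=lambda a,b:[220+(a-1.5)/4,190+(b-1.5)/4]
C=np.array([550.9,134.9]);A=at(c,f(244,88),141)[:2]-C;T=at(c,f(259,71),103)[:2]-C
d=np.arctan2(A[1],A[0])-np.arctan2(T[1],T[0]);print(d,np.hypot(*A),np.hypot(*T))
if abs(d)<.09: print(arm.job_done())
E
```

```text
-0.040618323504856946 84.38067821356292 103.99296708356951
the job is handed in; nothing more can be done
None
```

I handed the job in at about 10 s on the robot's clock: the red arm lies about 0.04 rad past the middle of the white tab by the last top-camera check (limit 0.14), and only then was the yellow button pressed fully down and let go; the timer looks unmoved, I saw no contact with the other items but didn't re-measure them, and the verdict isn't shown.

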